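# Take the formed bracket out of its die

## Task

Two open forming dies stand side by side on the bench: a finished U-shaped bracket sits sunk in the cavity of one, legs up, and a flat strip that is not bent yet lies across the other. Lift the finished bracket out of its die and set it down in the flat grey tool tray so that it stands on its base, legs up, on the tray floor; do not drop it. Leave the flat strip lying where it is.

Things in the scene. Friction and masses are not known exactly. Their poses are not given: they have to be found in the camera images.
- bracket: Finished U-shaped bracket of bare aluminium sheet 4 mm thick, about 60 g, stiff: a base with two upright legs. 30 mm long (its x), 40 mm over the outer faces of the legs (its y), 50 mm high (z up). Origin: centre of the underside of the base. At the start it stands on the cavity floor of die, legs up and turned like the die, and the legs stand 30 mm above the die's top face; take it across the outer faces of both legs.
- die: The die that holds the bracket, fixed to the bench: a dark steel base plate 96 x 136 x 12 mm (x, y, z) with a bright steel block 72 x 100 x 20 mm on it, top face 32 mm above the bench. In the block's middle is an open rectangular cavity 34 mm (x) x 44 mm (y), 20 mm deep, floor 12 mm above the bench: 2 mm play on each side of the bracket. Four pins 5 mm thick and 4 mm high stand on the top face at x = +-20, y = +-44 mm. Origin: centre of the underside on the bench, z up.
- blank: Bystander: flat bare aluminium strip, not yet bent, 30 x 126 x 4 mm (x, y, z), loose, lying between the pins on top of the second die, which looks just like the first, is fixed to the bench and has its middle under the strip's middle. Origin: centre of its underside, 32 mm above the bench. To be left where it lies.
- tray: Flat grey tool tray, fixed to the bench, empty, 200 x 300 x 20 mm outside (x, y, z); floor 4 mm above the bench, about 175 x 275 mm of it flat, the rim 20 mm above the bench. Origin: centre of the underside, z up. (Not listed: a fixed grey cabinet about 0.3 m high stands beyond the right-hand die, where x > 0.57 m and y < -0.12 m from the robot base; keep clear of it.)

How it is judged:
By the outcome, as a careful person would: the job done as asked, in the order asked, and still so for the second after the job is handed in, with the robot touching nothing.
It also fails if it takes over 32 s, if anything falls off the work surface, if the arm or the gripper's body presses on something with over 40 N, if the wrist force passes 120 N, or if a joint passes its speed limit or range.

## Robot

A 6-joint arm with a two-finger parallel gripper is mounted at the origin on a cart in front of the work surface, level with it; the furniture and walls round the work are solid. World frame = base frame: x ahead of the robot, y to its left, z up, the work surface at z = 0. Lengths are in mm, angles in rad, forces in N, time in s.
With the tool pointing down it reaches from about 275 to 875 mm from the base axis. Payload 12.5 kg.
Tool frame: the origin (TCP) lies midway between the tips of the shut fingers; the grasp point (between the pads) lies 19 mm behind it; z points along the fingers, y is the line along which they close (so a half turn about z gives the same grasp; the last joint's range is limited). The gripper opens to 85 mm and grips with 20 to 120 N. Pads are 22 mm wide; open, the fingers measure 114 mm over their backs; the gripper's body (76 mm by 85 mm) begins 54 mm behind the grasp point. The pads swing forward as they close: fully open they stand 13 mm farther back than shut.
Start: joints at [-1.341, 0.351, 1.652, -0, 1.139, -0.085], TCP at [170.314, -522.951, 231.29] pointing down, gripper open.
Joint ranges: [-2.75, 2.75], [-0.79, 2.1], [0.01, 2.65], [-1.57, 4.71], [0.07, 3.14], [-2.87, 2.87]. Speed limits (rad/s): [2.22, 2.22, 2.79, 3.14, 3.14, 3.14].

## Interface

Orientations are given as a unit quaternion [x, y, z, w].
In Python, from plant import telemetry, cams, workorder gives the robot as it stands. The module is installed in compiled form; this text tells all that it offers.
- The arm moves only by the tool apply_moves, never from a script. Its argument "increments" is a list that holds one entry, the list of rows, each a list of 7 numbers: the closure in counts, from 0 (fully open) to 255 (shut), then the shift along the tool's x, y, z scaled (see below), then the turn, a rotation vector about the tool's x, y, z scaled (see below). A call has 1 to 12 rows; each row shifts and turns the commanded pose from where the row before left it, along the tool's axes as they then stand; what a row does not reach is not made up. The controller multiplies each number of a shift by 0.2 m and each number of a turn by 180 degrees. A row lasts 1/10 s, in which the tool goes at most 50 mm and 8.59 degrees, less where a joint would pass 70% of its speed; a pose out of reach is approached as far as the arm can. A call with a number of a shift or a turn outside -1 to 1 is refused whole. A call with a gripper value outside its range is refused whole. The fingers move at their own pace and stop on an object; "newtons" is the grip in N (left out, the last holds). Time passes only in rows, so rows that do not move let the fingers close. It gives the time, the measured TCP pose, the force, the opening and the grip force at its end, in the units of the state.
- telemetry.state(): the state, without advancing time (a new reading comes with each control period).
- cams.capture(name): name is "scene" or "top" or "wrist"; returns the picture (480x640x3 uint8, red, green, blue); there is no depth.
- cams.get_calibration(name): a dict with "mtx" (3x3 intrinsics, pixels), "extrinsics" (4x4, takes a point from world to camera coordinates); the wrist camera has in their place "hand_eye" (4x4, takes a point from camera to tool coordinates, whose origin is the TCP and whose axes are the flange's). Camera axes: x right, y down, z forward; pixel columns grow to the right and rows downward; lengths in mm; the calibration is good to about 2 mm. A picture is of the moment at which its call begins: read the wrist's pose just before it. get_calibration takes no time and is no camera call.
- workorder.job_done(): hands the job in; it is judged then, once.
The state is a dict: "time": time; "joint_positions": joint angles; "joint_velocities": joint speeds; "effort": joint torques, N m; "position": TCP position; "tool_rot": TCP orientation; "wrist_force": force on the tool from outside, world axes, zero at the start; "ft_torque": the same for the moment, N m; "opening": finger opening in mm; "grip_force": force on a finger pad.
Only numpy, scipy, OpenCV 4.12 (cv2) and the standard library are available. Lean on these libraries where they do the work, as an engineer would, in place of code of your own. Each camera call takes 0.05 s, during which the arm holds its last target. There are 200 camera calls.

## Working session

There is one attempt and no reset: what is moved stays moved. The work goes in short steps, Python scripts to look and compute and a tool call to move; the robot and the scene stay as the last step left them, time stands still between calls to the robot, and variables do not carry over. Pictures are saved under pics/ and viewed, at most 10 in all, crops included, and the job is handed in when it is done.

Besides the shell and the picture viewer there is one more tool, called by a JSON object that holds its "method" and its "body", one argument or row to a line. apply_moves: Moves the arm, as the interface text tells. Shifts and turns lie within -1 to 1; 1 stands for 0.2 m of shift or 180 degrees of turn. Its arguments: {"type":"object","properties":{"increments":{"type":"array","items":{"type":"array","items":{"type":"array","items":{"type":"number"}}}},"newtons":{"type":"number"}},"required":["increments"]}

```bash
mkdir -p pics
python3 - <<'E'
from plant import telemetry, cams
import cv2,numpy as np
s=telemetry.state();print(s)
for n in("scene","top"):
    cv2.imwrite(f"pics/{n}1.png",cams.capture(n)[:,:,::-1]);c=cams.get_calibration(n);print(n,np.round(c["mtx"],1).tolist(),np.round(c["extrinsics"],3).tolist())
print(cams.get_calibration("wrist"))
E
```

```text
{'time': 0.0, 'joint_positions': array([-1.34058756e+00,  3.51290866e-01,  1.65241796e+00,  8.91862837e-06,
        1.13909315e+00, -8.46191989e-02]), 'joint_velocities': array([-6.59045122e-04,  1.16534329e-03,  4.05725599e-04, -8.83153241e-04,
        9.27261961e-04,  8.47157527e-05]), 'effort': array([ 4.11855726e-04, -5.06094217e+01, -2.91408634e+01, -7.59693125e-05,
        4.48349223e-03, -7.29124878e-06]), 'position': array([ 170.25047509, -522.6422187 ,  230.73082929]), 'tool_rot': array([ 9.87636094e-01,  1.56762817e-01, -3.99390518e-05, -6.03355329e-04]), 'wrist_force': array([-0.73202625,  0.69520753,  0.39652319]), 'ft_torque': array([ 0.01280088, -0.00589394,  0.00525091]), 'grip_force': 0.0, 'opening': 85.22952379651134}
scene [[557.0, 0.0, 318.9], [0.0, 557.0, 240.9], [0.0, 0.0, 1.0]] [[-0.916, -0.4, 0.019, 494.402], [-0.276, 0.598, -0.753, 111.563], [0.29, -0.695, -0.658, 953.842], [0.0, 0.0, 0.0, 1.0]]
top [[516.5, 0.0, 316.7], [0.0, 516.5, 234.8], [0.0, 0.0, 1.0]] [[0.015, -1.0, 0.0, 83.6], [-0.989, -0.014, -0.147, 534.081], [0.147, 0.002, -0.989, 896.175], [0.0, 0.0, 0.0, 1.0]]
{'mtx': array([[398.23731962,   0.        , 320.25630706],
       [  0.        , 398.23731962, 246.90106062],
       [  0.        ,   0.        ,   1.        ]]), 'hand_eye': array([[ 4.77517748e-04, -9.51456550e-01, -3.07782723e-01,
         7.96457595e+01],
       [ 9.99999448e-01,  7.42539813e-04, -7.43956264e-04,
         6.55955754e-02],
       [ 9.36382987e-04, -3.07782198e-01,  9.51456379e-01,
        -1.43706359e+02],
       [ 0.00000000e+00,  0.00000000e+00,  0.00000000e+00,
         1.00000000e+00]])}
```

View pics/top1.png

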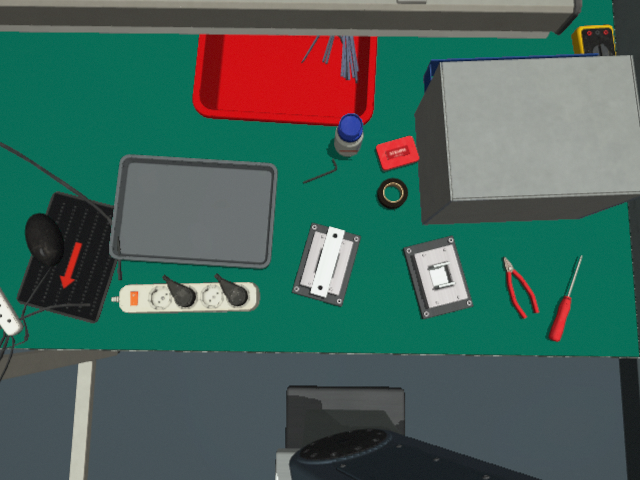

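View pics/scene1.png

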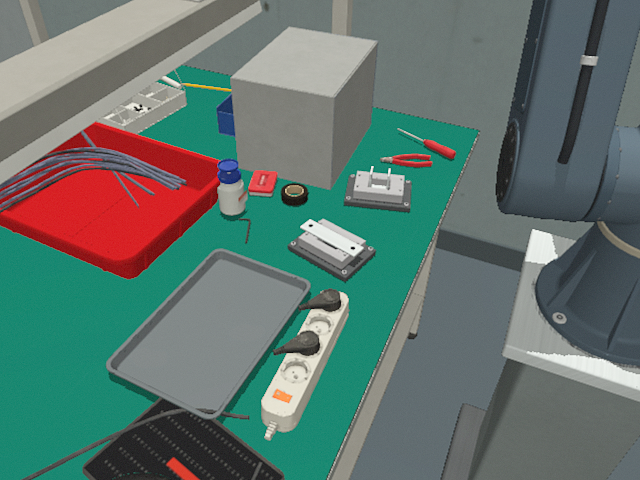

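Top view: the bracket die is at about (438,277), the strip's die at (327,263) and the tray at (195,212). The scene view confirms that the legs stand up in the die nearer the cabinet.

```bash
cat > h.py <<'E'
import numpy as np,cv2
from scipy.spatial.transform import Rotation as R
from plant import telemetry,cams
def cal(n,s=None):
    c=cams.get_calibration(n)
    if n!="wrist":
        T=np.linalg.inv(c["extrinsics"])
    else:
        P=np.eye(4);P[:3,:3]=R.from_quat(s["tool_rot"]).as_matrix();P[:3,3]=s["position"];T=P@c["hand_eye"]
    return np.array(c["mtx"]),T
def ray(px,z,n,s=None):
    K,T=cal(n,s);px=np.atleast_2d(px).astype(float)
    d=(np.linalg.inv(K)@np.c_[px,np.ones(len(px))].T).T@T[:3,:3].T
    return T[:3,3]+d*((z-T[2,3])/d[:,2])[:,None]
E
python3 - <<'E'
from h import *
im=cv2.imread("pics/top1.png");hsv=cv2.cvtColor(im,cv2.COLOR_BGR2HSV)
m=((hsv[...,1]<70)).astype(np.uint8)
for nm,(x0,y0,x1,y1),z in(("die",(398,228,480,328),12),("die2",(288,215,365,310),12),("tray",(108,150,284,272),20)):
    q=np.zeros_like(m);q[y0:y1,x0:x1]=m[y0:y1,x0:x1]
    if nm=="tray":q=cv2.morphologyEx(q,cv2.MORPH_OPEN,np.ones((9,9)))
    c=max(cv2.findContours(q,0,2)[0],key=cv2.contourArea)
    w=ray(c[:,0],z,"top")[:,:2].astype(np.float32)
    print(nm,cv2.minAreaRect(w))
E
```

```text
die ((462.4734191894531, -132.14578247070312), (134.83407592773438, 95.61361694335938), 15.000936508178711)
die2 ((484.5849304199219, 72.84217834472656), (94.95169830322266, 137.42324829101562), 74.94770812988281)
tray ((579.15966796875, 326.38226318359375), (310.1259765625, 201.90206909179688), 87.79484558105469)
```

{"method": "apply_moves", "body": {
  "increments": [
    [[0, 0.166, -0.117, 0.013, 0, 0, 0], [0, 0.166, -0.117, 0.013, 0, 0, 0], [0, 0.166, -0.117, 0.013, 0, 0, 0], [0, 0.166, -0.117, 0.013, 0, 0, 0], [0, 0.166, -0.117, 0.013, 0, 0, 0], [0, 0.166, -0.117, 0.013, 0, 0, 0], [0, 0.166, -0.117, 0.013, 0, 0, 0], [0, 0.166, -0.117, 0.013, 0, 0, 0], [0, 0.166, -0.117, 0.013, 0, 0, 0], [0, 0.166, -0.117, 0.013, 0, 0, 0], [0, 0.166, -0.117, 0.013, 0, 0, 0], [0, 0.166, -0.117, 0.013, 0, 0, 0]]
  ],
  "newtons": 40
}}

```text
time: 1.3
position: [462.8, -131.0, 199.9]
tool_rot: [0.988, 0.157, -0.0, -0.0]
wrist_force: [1.0, -0.8, 0.1]
opening: 85.3
grip_force: 0.0
```

{"method": "apply_moves", "body": {
  "increments": [
    [[0, 0, 0, 0, 0, 0, -0.044], [0, 0, 0, 0, 0, 0, -0.044], [0, 0, 0, 0, 0, 0, -0.044], [0, 0, 0, 0, 0, 0, -0.044], [0, 0, 0, 0, 0, 0, -0.044], [0, 0, 0, 0, 0, 0, -0.044], [0, 0, 0, 0, 0, 0, -0.044], [0, 0, 0, 0, 0, 0, -0.044], [0, 0, 0, 0, 0, 0, -0.044], [0, 0, 0, 0, 0, 0, -0.044], [0, 0, 0, 0, 0, 0, -0.044], [0, 0, 0, 0, 0, 0, 0]]
  ]
}}

```text
time: 2.5
position: [462.1, -132.5, 199.9]
tool_rot: [0.607, 0.795, -0.0, -0.0]
wrist_force: [-0.2, 0.5, -0.8]
opening: 85.3
grip_force: 0.0
```

Run:
```python
from h import *
s=telemetry.state();im=cams.capture("wrist")
import pickle;pickle.dump(s,open("s.pkl","wb"))
print(s["time"],s["position"],s["joint_positions"],R.from_quat(s["tool_rot"]).as_matrix().round(3))
cv2.imwrite("pics/w1.png",im[:,:,::-1])
```

```text
2.5 [ 462.05355522 -132.52075173  199.89770527] [-3.76199415e-01  2.64039874e-01  1.85898584e+00 -7.93156686e-07
  1.01902988e+00 -6.42833321e-01] [[-0.263  0.965 -0.   ]
 [ 0.965  0.263  0.   ]
 [ 0.    -0.    -1.   ]]
```

View pics/w1.png

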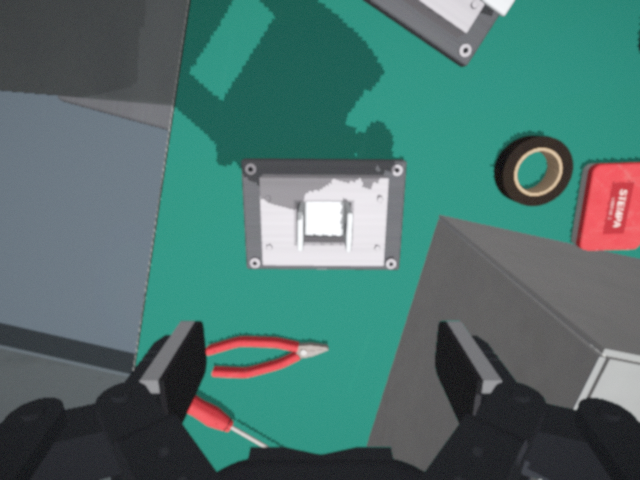

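The wrist view shows the die square to the image, plate corners about (243,161), (405,160), (396,269) and (249,270). The legs are at columns ~300 and ~349, rows 200–250.

Run:
```python
from h import *
import pickle;s=pickle.load(open("s.pkl","rb"))
im=cv2.imread("pics/w1.png");hsv=cv2.cvtColor(im,cv2.COLOR_BGR2HSV)
M=R.from_quat(s["tool_rot"]).as_matrix()
tl=lambda w:((w-s["position"])@M)
m=(hsv[...,1]<90).astype(np.uint8);q=np.zeros_like(m);q[150:280,235:412]=m[150:280,235:412]
c=max(cv2.findContours(q,0,2)[0],key=cv2.contourArea)
w=ray(c[:,0],12,"wrist",s);print(cv2.minAreaRect(tl(w)[:,:2].astype(np.float32)),cv2.minAreaRect(w[:,:2].astype(np.float32)))
K,T=cal("wrist",s)
# expected leg top corners if the bracket sits at the tool origin
p=np.array([[sx*15,sy*20,s["position"][2]-62] for sx in(-1,1) for sy in(-1,1)])@M.T+s["position"]
pc=(p-T[:3,3])@T[:3,:3];print(((K@pc.T).T/pc[:,2:])[:,:2].round(1).tolist())
cv2.imwrite("pics/w1c.png",cv2.resize(im[185:265,280:370],None,fx=7,fy=7,interpolation=0))
```

```text
((-0.446563720703125, 3.0516128540039062), (96.62030792236328, 135.50262451171875), 0.3948039710521698) ((465.0340881347656, -132.11563110351562), (135.50262451171875, 96.62030792236328), 14.88221263885498)
[[292.4, 250.8], [346.0, 250.8], [291.5, 211.4], [346.9, 211.4]]
```

View pics/w1c.png

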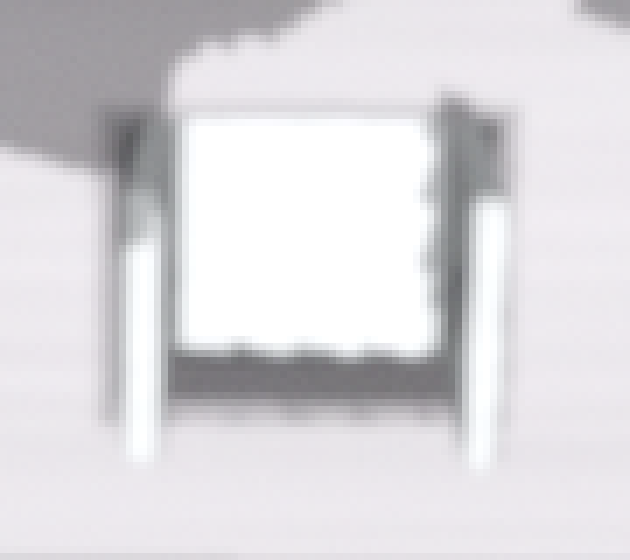

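Crop: the outer faces of the leg tops are at columns 297.2 and 352.4 (40 mm apart, as they should be), with the lower end at row 251. So the bracket is about 3.5–4 mm along +tool y with no x offset, and the die plate agrees (3.05 mm). Descending.

{"method": "apply_moves", "body": {
  "increments": [
    [[0, 0, 0.018, 0, 0, 0, 0.002], [0, 0, 0, 0.15, 0, 0, 0], [0, 0, 0, 0.2, 0, 0, 0], [0, 0, 0, 0.2, 0, 0, 0], [0, 0, 0, 0.15, 0, 0, 0], [0, 0, 0, 0.08, 0, 0, 0], [0, 0, 0, 0.05, 0, 0, 0], [0, 0, 0, 0, 0, 0, 0]]
  ]
}}

```text
time: 3.35
position: [465.4, -131.5, 33.3]
tool_rot: [0.611, 0.792, -0.0, -0.001]
wrist_force: [-0.0, 0.2, 0.1]
opening: 85.4
grip_force: 0.0
```

{"method": "apply_moves", "body": {
  "increments": [
    [[255, 0, 0, 0, 0, 0, 0], [255, 0, 0, 0, 0, 0, 0], [255, 0, 0, 0, 0, 0, 0], [255, 0, 0, 0, 0, 0, 0], [255, 0, 0, 0, 0, 0, 0], [255, 0, 0, 0, 0, 0, 0], [255, 0, 0, 0, 0, 0, 0], [255, 0, 0, 0, 0, 0, 0]]
  ],
  "newtons": 40
}}

```text
time: 4.15
position: [466.1, -131.8, 35.0]
tool_rot: [0.61, 0.792, 0.0, 0.001]
wrist_force: [-1.8, -0.6, 5.6]
opening: 39.4
grip_force: 40.6
```

{"method": "apply_moves", "body": {
  "increments": [
    [[255, 0, 0, -0.02, 0, 0, 0], [255, 0, 0, -0.03, 0, 0, 0], [255, 0, 0, -0.05, 0, 0, 0], [255, 0, 0, -0.05, 0, 0, 0]]
  ]
}}

```text
time: 4.55
position: [465.7, -131.7, 65.1]
tool_rot: [0.61, 0.792, 0.0, 0.0]
wrist_force: [0.2, -0.4, 0.6]
opening: 39.5
grip_force: 40.4
```

{"method": "apply_moves", "body": {
  "increments": [
    [[255, 0, 0, -0.1, 0, 0, 0], [255, 0, 0, -0.15, 0, 0, 0], [255, 0, 0, -0.15, 0, 0, 0], [255, 0, 0, -0.15, 0, 0, 0], [255, 0, 0, -0.05, 0, 0, 0], [255, 0, 0, 0, 0, 0, 0]]
  ]
}}

```text
time: 5.15
position: [466.2, -131.8, 185.5]
tool_rot: [0.61, 0.792, 0.0, 0.001]
wrist_force: [-0.4, 0.1, -1.1]
opening: 39.6
grip_force: 40.4
```

Run:
```python
from h import *
s=telemetry.state();im=cams.capture("wrist");im2=cams.capture("scene")
M=R.from_quat(s["tool_rot"]).as_matrix()
print(s["time"],s["position"],s["opening"],s["grip_force"],s["wrist_force"],M.round(3))
for t in([555,290],[570,300]):print(((np.r_[t,0]-s["position"])@M)/200)
cv2.imwrite("pics/w2.png",np.hstack([im[100:480,120:520],im2[80:460,200:600]])[:,:,::-1])
```

```text
5.15 [ 466.19500995 -131.83298244  185.50416128] 39.627329656031506 40.381808280944824 [-0.38059606  0.08205097 -1.05213951] [[-0.255  0.967  0.003]
 [ 0.967  0.255 -0.001]
 [-0.002  0.002 -1.   ]]
[1.92743159 0.96564737 0.92658634]
[1.9566218  1.05092871 0.92674422]
```

View pics/w2.png

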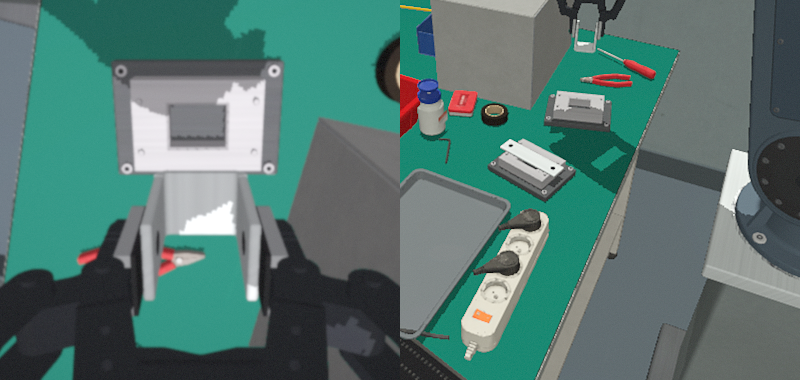

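The cavity is empty, and the bracket hangs square between the fingers, legs up (base at about (200,205) in the left half). Carrying it to the tray.

{"method": "apply_moves", "body": {
  "increments": [
    [[255, 0.08, 0.04, 0, 0, 0, 0], [255, 0.13, 0.066, 0, 0, 0, 0], [255, 0.18, 0.091, 0, 0, 0, 0], [255, 0.18, 0.091, 0, 0, 0, 0], [255, 0.18, 0.091, 0, 0, 0, 0], [255, 0.18, 0.091, 0, 0, 0, 0], [255, 0.18, 0.091, 0, 0, 0, 0], [255, 0.18, 0.091, 0, 0, 0, 0], [255, 0.18, 0.091, 0, 0, 0, 0], [255, 0.18, 0.091, 0, 0, 0, 0], [255, 0.16, 0.081, 0, 0, 0, 0], [255, 0.125, 0.063, 0, 0, 0, 0]]
  ]
}}

```text
time: 6.45
position: [555.4, 294.3, 181.9]
tool_rot: [0.61, 0.793, -0.001, -0.001]
wrist_force: [-0.0, -0.1, 0.1]
opening: 39.6
grip_force: 40.4
```

{"method": "apply_moves", "body": {
  "increments": [
    [[255, 0, 0, 0.05, 0, 0, 0], [255, 0, 0, 0.12, 0, 0, 0], [255, 0, 0, 0.15, 0, 0, 0], [255, 0, 0, 0.15, 0, 0, 0], [255, 0, 0, 0.12, 0, 0, 0], [255, 0, 0, 0.05, 0, 0, 0], [255, 0, 0, 0, 0, 0, 0]]
  ]
}}

```text
time: 7.15
position: [554.8, 291.5, 53.9]
tool_rot: [0.61, 0.792, -0.002, -0.001]
wrist_force: [-0.3, -0.6, -0.9]
opening: 39.5
grip_force: 40.4
```

Run:
```python
from h import *
s=telemetry.state();im=cams.capture("wrist");im2=cams.capture("scene")
print(s["time"],s["position"],s["opening"],s["grip_force"],s["wrist_force"])
cv2.imwrite("pics/w3.png",np.hstack([im[100:480,120:520],im2[150:450,80:380][:,:].repeat(1,0)if 0 else im2[100:480,50:450]])[:,:,::-1])
```

```text
7.15 [554.79299033 291.52133743  53.93962332] 39.49809324103044 40.40802240371704 [-0.29781766 -0.63318298 -0.86270108]
```

View pics/w3.png

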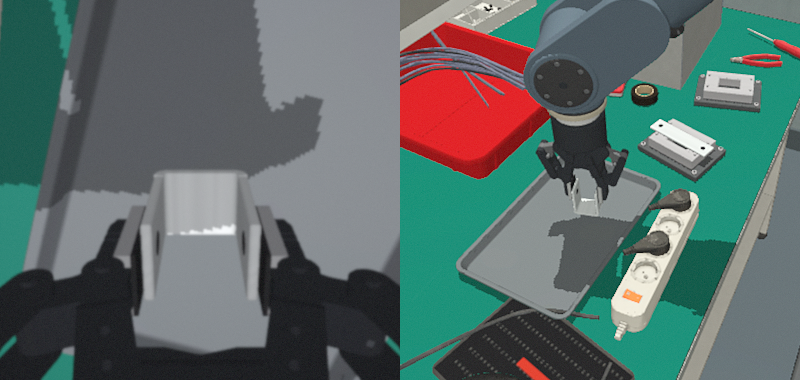

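The bracket is over the flat tray floor, well inside the rim, with its underside about 27 mm above the floor. Descending, with small steps at the end.

{"method": "apply_moves", "body": {
  "increments": [
    [[255, 0, 0, 0.05, 0, 0, 0], [255, 0, 0, 0.04, 0, 0, 0], [255, 0, 0, 0.02, 0, 0, 0], [255, 0, 0, 0.01, 0, 0, 0], [255, 0, 0, 0, 0, 0, 0]]
  ]
}}

```text
time: 7.75
position: [555.8, 292.4, 31.8]
tool_rot: [0.61, 0.792, -0.0, -0.0]
wrist_force: [0.1, -0.1, 0.0]
opening: 39.5
grip_force: 40.4
```

{"method": "apply_moves", "body": {
  "increments": [
    [[255, 0, 0, 0.006, 0, 0, 0], [255, 0, 0, 0, 0, 0, 0]]
  ]
}}

```text
time: 7.95
position: [556.0, 292.5, 31.0]
tool_rot: [0.61, 0.792, 0.0, 0.0]
wrist_force: [0.5, 0.6, -0.4]
opening: 39.5
grip_force: 40.4
```

{"method": "apply_moves", "body": {
  "increments": [
    [[255, 0, 0, 0.008, 0, 0, 0], [255, 0, 0, 0, 0, 0, 0]]
  ]
}}

```text
time: 8.15
position: [555.9, 292.5, 29.2]
tool_rot: [0.61, 0.792, -0.0, -0.0]
wrist_force: [-0.9, -0.5, -0.7]
opening: 39.8
grip_force: 40.4
```

{"method": "apply_moves", "body": {
  "increments": [
    [[255, 0, 0, 0.005, 0, 0, 0], [255, 0, 0, 0, 0, 0, 0]]
  ]
}}

```text
time: 8.35
position: [555.9, 292.4, 28.2]
tool_rot: [0.61, 0.792, -0.0, -0.0]
wrist_force: [1.3, 0.2, -0.1]
opening: 39.1
grip_force: 40.4
```

{"method": "apply_moves", "body": {
  "increments": [
    [[255, 0, 0, 0.005, 0, 0, 0], [255, 0, 0, 0, 0, 0, 0]]
  ]
}}

```text
time: 8.55
position: [555.9, 292.5, 27.2]
tool_rot: [0.61, 0.792, -0.0, -0.0]
wrist_force: [0.1, -0.7, -0.6]
opening: 39.3
grip_force: 40.4
```

{"method": "apply_moves", "body": {
  "increments": [
    [[255, 0, 0, 0.003, 0, 0, 0], [255, 0, 0, 0, 0, 0, 0]]
  ]
}}

```text
time: 8.75
position: [556.0, 292.5, 27.0]
tool_rot: [0.61, 0.792, 0.0, -0.0]
wrist_force: [-1.4, -0.3, 5.0]
opening: 39.1
grip_force: 40.8
```

{"method": "apply_moves", "body": {
  "increments": [
    [[255, 0, 0, 0.003, 0, 0, 0], [255, 0, 0, 0, 0, 0, 0]]
  ]
}}

```text
time: 8.95
position: [556.0, 292.5, 27.0]
tool_rot: [0.61, 0.792, 0.0, 0.0]
wrist_force: [-4.0, -0.8, 10.1]
opening: 39.3
grip_force: 41.8
```

Floor contact at z = 27.0, as predicted. Easing the pressure slightly, then releasing and withdrawing.

{"method": "apply_moves", "body": {
  "increments": [
    [[255, 0, 0, -0.003, 0, 0, 0], [200, 0, 0, 0, 0, 0, 0], [100, 0, 0, 0, 0, 0, 0], [0, 0, 0, 0, 0, 0, 0], [0, 0, 0, 0, 0, 0, 0], [0, 0, 0, 0, 0, 0, 0], [0, 0, 0, 0, 0, 0, 0], [0, 0, 0, 0, 0, 0, 0]]
  ]
}}

```text
time: 9.75
position: [555.9, 292.4, 26.6]
tool_rot: [0.61, 0.792, -0.0, -0.0]
wrist_force: [-1.2, -0.4, -0.1]
opening: 85.2
grip_force: 0.0
```

{"method": "apply_moves", "body": {
  "increments": [
    [[0, 0, 0, -0.05, 0, 0, 0], [0, 0, 0, -0.1, 0, 0, 0], [0, 0, 0, -0.2, 0, 0, 0], [0, 0, 0, -0.2, 0, 0, 0], [0, 0, 0, -0.2, 0, 0, 0], [0, 0, 0, -0.1, 0, 0, 0], [0, 0, 0, 0, 0, 0, 0]]
  ]
}}

```text
time: 10.45
position: [557.2, 293.1, 200.9]
tool_rot: [0.61, 0.792, 0.003, 0.002]
wrist_force: [-0.1, -0.1, -0.2]
opening: 85.1
grip_force: 0.0
```

Run:
```python
from h import *
s=telemetry.state();im=cams.capture("wrist");im2=cams.capture("scene")
print(s["time"],s["position"],s["opening"],s["wrist_force"])
cv2.imwrite("pics/w4.png",np.hstack([im[100:480,120:520],im2[100:480,50:450]])[:,:,::-1])
```

```text
10.45 [557.20574021 293.05024805 200.94618232] 85.10929260874526 [-0.1337333  -0.09283016 -0.21517219]
```

View pics/w4.png

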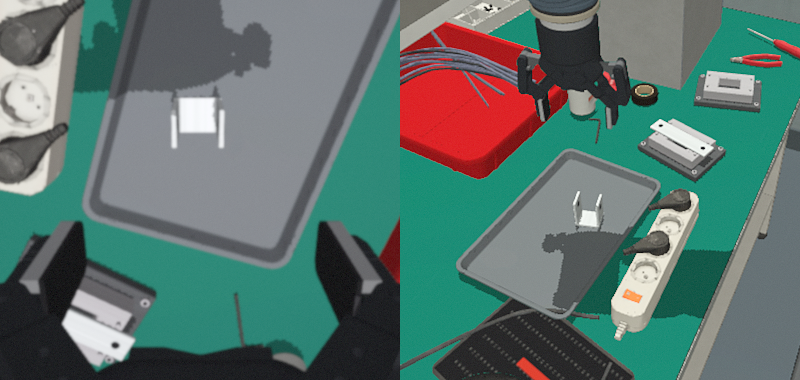

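The bracket stands legs up on the tray floor (left half (198,120), right half (588,210)). The gripper is clear and the strip is where it was.

```bash
python3 -c "
from plant import workorder;print(workorder.job_done())"
```

```text
the job is handed in; nothing more can be done
None
```

The finished bracket is out of its die and stands legs up on the tray floor, the flat strip was left where it lies, and the job was handed in at about 10.5 s.

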